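# Close the flatbread press and set its thickness knob

## Robot

A 6-joint arm with a two-finger parallel gripper is mounted at the origin on a cart in front of the work surface, level with it; the furniture and walls round the work are solid. World frame = base frame: x ahead of the robot, y to its left, z up, the work surface at z = 0. Lengths are in m, angles in rad, forces in N, time in s.
With the tool pointing down it reaches from about 0.25 to 0.775 m from the base axis. Payload 4 kg.
Tool frame: the origin (TCP) lies where the fingers leave the gripper's body, on its centre line; the fingertips stand 97 mm ahead of it and the grasp point (between the pads) lies 78 mm ahead of it; z points along the fingers, y is the line along which they close (so a half turn about z gives the same grasp; the last joint's range is limited). The gripper opens to 94 mm and grips with 3 to 60 N. Pads are 16 mm wide; open, the fingers measure 119 mm over their backs; the gripper's body (75 mm by 177 mm) begins 78 mm behind the grasp point.
Start: joints at [-1.227, 0.087, 1.371, -0, 1.684, -0.103], TCP at [0.238, -0.496, 0.303] pointing down, gripper open.
Joint ranges: [-3.1, 3.1], [-0.76, 2.03], [0.27, 2.55], [-1.08, 4.22], [0.17, 2.65], [-2.57, 2.57]. Speed limits (rad/s): [2.79, 2.79, 3.14, 3.14, 3.14, 3.14].

## Interface

Orientations are given as [roll, pitch, yaw] about the fixed x, y, z axes, in that order (R = Rz(yaw) Ry(pitch) Rx(roll)).
In Python, from bench import robot, eyes gives the robot as it stands. The module is installed in compiled form; this text tells all that it offers.
- The arm moves only by the tool carry_out, never from a script. Its argument "deltas" is a list of rows, each an object of numbers: "dx", "dy", "dz": the shift along the tool's x, y, z each as a share of 0.02 m, from -1 to 1; "wx", "wy", "wz": the turn, a rotation vector about the tool's x, y, z each as a share of 0.12 rad, from -1 to 1; "gripper": the closure in counts, from 0 (fully open) to 255 (shut). In form: [{"dx": .., "dy": .., "dz": .., "wx": .., "wy": .., "wz": .., "gripper": ..}, ...]. A call has 1 to 20 rows; each row shifts and turns the commanded pose from where the row before left it, along the tool's axes as they then stand; what a row does not reach is not made up. A row lasts 1/12 s, in which the tool goes at most 41.7 mm and 7.16 degrees, less where a joint would pass 70% of its speed; a pose out of reach is approached as far as the arm can. A call with a number of a shift or a turn outside -1 to 1 is refused whole. A call with a gripper value outside its range is refused whole. The fingers move at their own pace and stop on an object; the grip force is fixed at half the most. Time passes only in rows, so rows that do not move let the fingers close. It gives the time, the measured TCP pose, the force, the opening and the grip force at its end, in the units of the state.
- robot.get_obs(): the state, without advancing time (a new reading comes with each control period).
- eyes.snapshot(name): name is "side" or "top" or "wrist"; returns the picture (384x512x3 uint8, red, green, blue); there is no depth.
- eyes.get_calibration(name): a dict with "fovy" (degrees; the focal length in pixels is half the picture's height over the tangent of half this angle, whatever the lens; pixels are square), "cx", "cy" (the principal point, pixels), "R" (3x3) and "t" (3): a world point X has camera coordinates R X + t. Camera axes: x right, y down, z forward; pixel columns grow to the right and rows downward; lengths in m; the calibration is good to about 2 mm. A picture is of the moment at which its call begins: read the wrist's pose just before it. get_calibration takes no time and is no camera call; for the wrist camera it gives the pose at the moment of the call.
- robot.close_job(): hands the job in; it is judged then, once.
The state is a dict: "time": time; "joint_positions": joint angles; "qvel": joint speeds; "joint_torque": joint torques, N m; "tool_pos": TCP position; "ee_rot": TCP orientation; "wrist_force": force on the tool from outside, world axes, zero at the start; "wrist_torque": the same for the moment, N m; "width": finger opening in m; "finger_force": force on a finger pad.
Only numpy, scipy, OpenCV 4.12 (cv2) and the standard library are available. Lean on these libraries where they do the work, as an engineer would, in place of code of your own. Each camera call takes 0.05 s, during which the arm holds its last target. There are 200 camera calls.

## Task

Lower the open lid of the red flatbread press gently onto its stop, all the way shut. Then, with the lid shut, screw the knurled brass thickness knob on top of it down (clockwise from above) until it bottoms out, and back it off a quarter turn. Finish while still holding the knob between the fingers at that setting, lid shut; leave the small things standing round the press where they are.

Things in the scene. Friction and masses are not known exactly. Their poses are not given: they have to be found in the camera images.
- press: Flatbread press, fixed to the worktop: aluminium base 190 x 155 x 18 mm with a round steel platen (140 mm across), and a red round lid hinged along the edge opposite its handle. Origin on the worktop under the centre of the platens; x points from the handle side to the hinge side, z up. It stands sideways, its handle to the robot's right and its hinge to the left, turned by up to about 0.35 rad either way.
- lid_hinge (a point): Middle of the lid's hinge pin, 87 mm along the press's x from its origin and 31 mm above the worktop; the pin runs along the press's y axis.
- lid_handle (a point): Centre of the black handle bar of the lid: a round bar 14 mm thick and 110 mm long along the press's y axis, carried at both ends by thin steel stems, so that its middle 80 mm are free all round; 31 mm of clear gap between bar and lid disc. 198 mm from the hinge; with the lid shut it is 110 mm from the press's origin, along its -x, and 51 mm above the worktop.
- press_lid (a joint): Opening angle of the lid, rad: 0 shut on its stop (level), 0.25 to 0.6 at the start. Stiff friction hinge: the lid stays at any angle; pushing it shut takes about 1 N at the handle (a little more when moved fast), lifting it about 6 N.
- knob_grip (a point): Centre (half-way up) of the knurled brass knob on the middle of the lid: 40 mm across, 32 mm tall, with a black index bar on its top. It turns on the lid's axis (vertical when the lid is shut) above a 11 mm high boss 24 to 34 mm across. With the lid shut and the knob bottomed out this point is 65 mm above the worktop over the press's origin; the lid's top face is 37 mm above the worktop.
- press_knob (a joint): Angle of the knob, rad: 0 bottomed out (a hard stop), growing as it is unscrewed, counter-clockwise from above; up to 6. The knob rises 6 mm per full turn. Starts 1.1 to 2.6 rad above the bottom; about 0.03 N m turns it and it stays where it is left.
- shaker_mid (a point): Bystander: glass shaker with grey top, 35 mm across, 90 mm tall, loose; the point is half-way up.
- spice_mid (a point): Bystander: spice jar with red cap, 45 mm across, 106 mm tall, loose; the point is half-way up.
- garlic_mid (a point): Bystander: garlic bulb, 60 x 57 x 58 mm, loose; the point is half-way up.
- cup_mid (a point): Bystander: striped cup, 82 mm across, 84 mm tall, loose; the point is half-way up.

How it is judged:
On the way, in this order (a step that is already met when the one before it is completed fails the run):
1. the lid is shut on its stop (value of joint press_lid below 0.03 rad), for 0.2 s.
2. with the lid shut, the knob is screwed down until it bottoms out (value of joint press_lid below 0.03 rad and value of joint press_knob below 0.06 rad), for 0.1 s.
3. the knob is backed off a quarter turn and held, lid still shut (value of joint press_lid below 0.03 rad and value of joint press_knob between 1.27 and 1.87 rad and contact force between the fingers and press_knob above 2 N and distance between the grasp point and knob_grip below 0.035 m), for 0.2 s.
At the end, for the whole second after the job is handed in: The lid is shut (within 0.03 rad of its stop); the knob stands still 1.27 to 1.87 rad (a quarter turn, give or take 0.3 rad) back from its bottom; the fingers hold it (contact over 2 N, grasp point within 35 mm of the knob's centre) (all of step 3 and velocity of joint press_knob between -0.1 and 0.1 rad/s); the arm keeps its last pose, push and grip.
It fails at once if the lid is slammed: faster than 0.7 rad/s (about 0.14 m/s at the handle) in its last 0.12 rad (value of joint press_lid below 0.12 rad and velocity of joint press_lid below -0.7 rad/s).
It fails at once if the shaker is shoved more than 30 mm or knocked over (distance of shaker_mid from where it was at the start of the episode above 0.03 m).
It fails at once if the spice is shoved more than 30 mm or knocked over (distance of spice_mid from where it was at the start of the episode above 0.03 m).
It fails at once if the garlic is shoved more than 30 mm or knocked over (distance of garlic_mid from where it was at the start of the episode above 0.03 m).
It fails at once if the cup is shoved more than 30 mm or knocked over (distance of cup_mid from where it was at the start of the episode above 0.03 m).
It also fails if it takes over 64 s, if anything falls off the work surface, if the arm or the gripper's body presses on something with over 40 N, if the wrist force passes 120 N, or if a joint passes its speed limit or range.

## Working session

There is one attempt and no reset: what is moved stays moved. The work goes in short steps, Python scripts to look and compute and a tool call to move; the robot and the scene stay as the last step left them, time stands still between calls to the robot, and variables do not carry over. Pictures are saved under pics/ and viewed, at most 10 in all, crops included, and the job is handed in when it is done.

Besides the shell and the picture viewer there is one more tool, called after ">>>" as a command line: name --argument value ..., lists and objects as JSON in quotes. carry_out: Moves the arm, as the interface text tells. Shift numbers are shares of 0.02 m and turn numbers shares of 0.12 rad, none past 1 either way. Its arguments: {"type":"object","properties":{"deltas":{"type":"array","items":{"type":"object","properties":{"dx":{"type":"number"},"dy":{"type":"number"},"dz":{"type":"number"},"wx":{"type":"number"},"wy":{"type":"number"},"wz":{"type":"number"},"gripper":{"type":"number"}}}}},"required":["deltas"]}

```bash
mkdir -p pics; python3 - <<'E'
from bench import robot, eyes
import cv2, numpy as np
for n in ["side","top"]:
    im=eyes.snapshot(n); c=eyes.get_calibration(n)
    print(n,c)
    cv2.imwrite(f"pics/{n}0.png",cv2.resize(im[:,:,::-1],(800,600),interpolation=cv2.INTER_CUBIC))
o=robot.get_obs();print(o)
E
```

```text
side {'fovy': 46.52117781363778, 'cx': 258.49342626821493, 'cy': 190.94526147593905, 'R': array([[-0.81403917, -0.58060238,  0.01552738],
       [-0.22688772,  0.29327294, -0.92871575],
       [ 0.53466082, -0.75953397, -0.37046721]]), 't': array([0.53783356, 0.16818711, 0.97152054])}
top {'fovy': 53.79053209681347, 'cx': 255.90859601750932, 'cy': 190.11663562635877, 'R': array([[ 0.0243445 , -0.99957056, -0.01631078],
       [-0.996627  , -0.0229873 , -0.07877942],
       [ 0.07837065,  0.01817361, -0.99675863]]), 't': array([0.10828593, 0.60485476, 0.86434012])}
{'time': 0.1, 'joint_positions': array([-1.22707268e+00,  8.79123604e-02,  1.37206603e+00,  8.33695054e-06,
        1.68361839e+00, -1.03098728e-01]), 'qvel': array([-0.00037667, -0.00177191, -0.00396202,  0.00209086,  0.00022547,
       -0.00073307]), 'joint_torque': array([ 2.21375929e-03, -3.41250372e+01, -3.03301227e+01,  7.19752349e-02,
        3.04274890e-02, -8.61991839e-05]), 'tool_pos': array([ 0.23755507, -0.49572659,  0.30162277]), 'ee_rot': array([-3.13960002e+00, -2.14498830e-04,  4.46823087e-01]), 'wrist_force': array([-0.42692484,  0.30336208, -0.00064699]), 'wrist_torque': array([-0.06497866,  0.02122586,  0.01114167]), 'finger_force': 0.0, 'width': 0.09371634327585932}
```

View pics/side0.png

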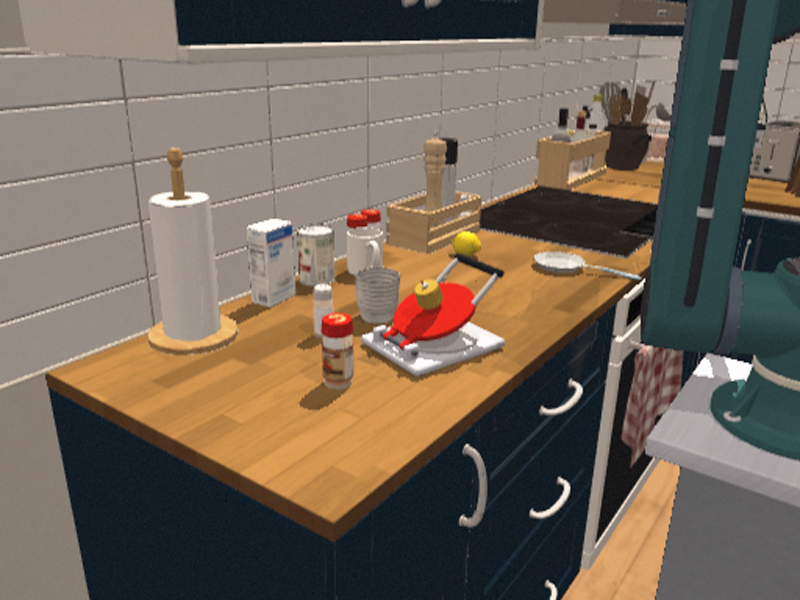

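View pics/top0.png

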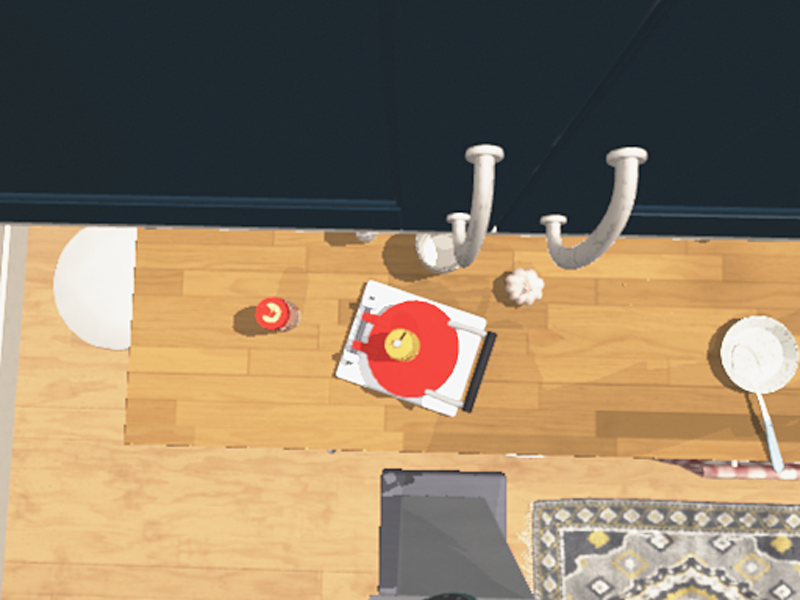

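The top view shows the press base with corners near (372,281), (495,320), (453,415) and (337,377), with the handle from (491,335) to (468,410). The side view shows the handle bar from (455,258) to (500,271), with the lid open about 0.5 rad. I'll zoom both for a fit.

```bash
python3 - <<'E'
import cv2, numpy as np
from bench import eyes
a=eyes.snapshot("top")[170:275,205:325][:,:,::-1]; b=eyes.snapshot("side")[150:250,220:330][:,:,::-1]
f=lambda i:cv2.resize(i,None,fx=5,fy=5,interpolation=cv2.INTER_CUBIC)
cv2.imwrite("pics/topc.png",f(a)); cv2.imwrite("pics/sidec.png",f(b))
E
```

```text
(no output)
```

View pics/topc.png

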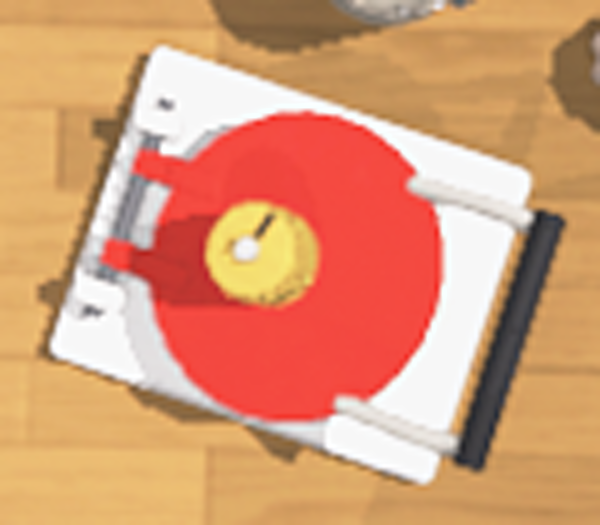

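View pics/sidec.png

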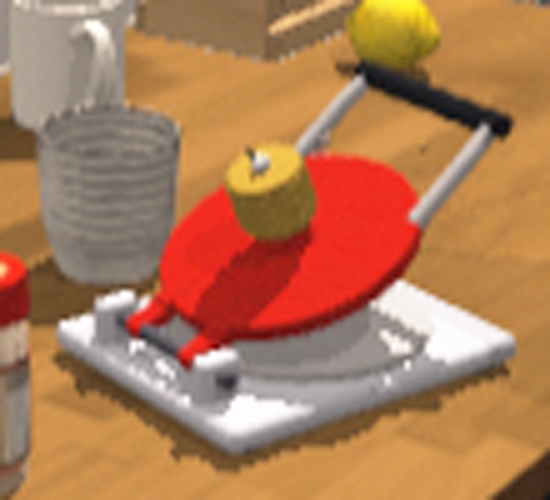

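```bash
cat > m.py <<'E'
import numpy as np
from bench import eyes
def cam(n):
    c=eyes.get_calibration(n); f=192/np.tan(np.radians(c["fovy"]/2))
    def p(X):
        k=c["R"]@np.asarray(X)+c["t"]; return f*k[:2]/k[2]+[c["cx"],c["cy"]]
    return p
def lid(q,rx,y,rz):  # rel to hinge at shut, rx negative
    return np.array([.087+rx*np.cos(q)+rz*np.sin(q), y, .031-rx*np.sin(q)+rz*np.cos(q)])
def world(P,L):
    x,y,t=P[:3]; c,s=np.cos(t),np.sin(t); return np.array([x+c*L[0]-s*L[1],y+s*L[0]+c*L[1],L[2]])
E
python3 - <<'E'
from m import *
from scipy.optimize import least_squares
T,S=cam("top"),cam("side")
tc=lambda u,v:np.array([205+u/5-.4,170+v/5-.4]); sc=lambda u,v:np.array([220+u/5-.4,150+v/5-.4])
obs=[(T,tc(155,44),0,(.095,-.0775,.018)),(T,tc(534,167),0,(-.095,-.0775,.018)),(T,tc(434,487),0,(-.095,.0775,.018)),
(S,sc(56,328),0,(.095,-.0775,.018)),(S,sc(232,440),0,(.095,.0775,.018)),(S,sc(517,338),0,(-.095,.0775,.018)),
(T,tc(548,215),1,(-.197,-.055,.02)),(T,tc(470,463),1,(-.197,.055,.02)),(S,sc(365,73),1,(-.197,-.055,.02)),(S,sc(503,125),1,(-.197,.055,.02)),
(T,tc(246,246),2,None),(S,sc(260,155),2,None)]
def pr(P,o):
    L=o[3] if o[2]==0 else lid(P[3],*o[3]) if o[2]==1 else lid(P[3],-.087,0,P[4])
    return o[0](world(P,L))
r=least_squares(lambda P:np.concatenate([pr(P,o)-o[1] for o in obs]),[.45,0,1.4,.4,.056],loss="soft_l1")
P=r.x;print(P.round(4)); print(r.fun.reshape(-1,2).round(2))
print("handle",world(P,lid(P[3],-.197,0,.02)),"shut",world(P,lid(0,-.197,0,.02)))
def ray(n,u,v,z):
    p=cam(n); from scipy.optimize import fsolve
    return fsolve(lambda a:p([a[0],a[1],z])-[u*.64,v*.64],[.5,0])
print("spice",ray("top",272,313,.106),"garlic",ray("top",524,286,.05),"cup",ray("top",440,250,.084),ray("side",378,305,.0),"shaker",ray("side",322,287,.09))
E
```

```text
[0.527  0.102  1.2698 0.3542 0.0588]
[[ 0.76  0.13]
 [ 1.26  1.05]
 [ 0.65  0.2 ]
 [ 0.01 -1.96]
 [ 1.43 -2.09]
 [ 1.53 -1.3 ]
 [-0.39 -0.99]
 [-1.24 -0.08]
 [-1.11  2.24]
 [-0.35  3.16]
 [-1.33 -0.05]
 [-0.77  0.77]]
handle [0.50006007 0.01529611 0.11808277] shut [ 0.4943781  -0.00300634  0.051     ]
spice [0.56983727 0.29537883] garlic [ 0.6204673  -0.05839293] cup [0.66530353 0.06653865] [0.70865765 0.01817611] shaker [0.69792568 0.18659664]
```

```bash
python3 - <<'E'
from m import *
from scipy.optimize import least_squares
T,S=cam("top"),cam("side")
tc=lambda u,v:np.array([205+u/5-.4,170+v/5-.4]); sc=lambda u,v:np.array([220+u/5-.4,150+v/5-.4])
obs=[(T,tc(155,44),0,(.095,-.0775,.018)),(T,tc(534,167),0,(-.095,-.0775,.018)),(T,tc(434,487),0,(-.095,.0775,.018)),
(S,sc(56,336),0,(.095,-.0775,.009)),(S,sc(232,440),0,(.095,.0775,.009)),(S,sc(517,344),0,(-.095,.0775,.009)),
(T,tc(548,215),1,(-.197,-.055,.02)),(T,tc(470,463),1,(-.197,.055,.02)),(S,sc(365,73),1,(-.197,-.055,.02)),(S,sc(503,125),1,(-.197,.055,.02)),
(T,tc(246,246),2,None),(S,sc(260,155),2,None)]
def pr(P,o):
    L=o[3] if o[2]==0 else lid(P[3],*o[3]) if o[2]==1 else lid(P[3],-.087,0,P[4])
    return o[0](world(P,L))
r=least_squares(lambda P:np.concatenate([pr(P,o)-o[1] for o in obs]),[.45,0,1.4,.4,.056],loss="soft_l1")
P=r.x;print(P.round(4)); print(r.fun.reshape(-1,2).round(2))
print("handle",world(P,lid(P[3],-.197,0,.02)),"shut",world(P,lid(0,-.197,0,.02)))
# TCP motion for descending onto the handle
E
```

```text
[0.5273 0.1009 1.269  0.3639 0.0577]
[[ 1.3  -0.03]
 [ 1.78  0.95]
 [ 1.13  0.09]
 [ 0.23 -0.65]
 [ 1.47  1.05]
 [ 1.39  0.45]
 [-0.09 -1.26]
 [-1.   -0.25]
 [-1.17  1.57]
 [-0.44  2.44]
 [-0.97 -0.29]
 [-0.77  0.78]]
handle [0.50059544 0.01493954 0.11981508] shut [ 0.49464453 -0.00417863  0.051     ]
```

>>> carry_out --deltas '[{"wz": -1,"gripper": 0},{"wz": -1,"gripper": 0},{"wz": -1,"gripper": 0},{"wz": -1,"gripper": 0},{"wz": -1,"gripper": 0},{"wz": -1,"gripper": 0},{"wz": -1,"gripper": 0},{"wz": -1,"gripper": 0},{"wz": -1,"gripper": 0},{"wz": -1,"gripper": 0},{"wz": -1,"gripper": 0},{"wz": -1,"gripper": 0},{"wz": -1,"gripper": 0},{"wz": -1,"gripper": 0},{"wz": -1,"gripper": 0},{"wz": -1,"gripper": 0},{"wz": -1,"gripper": 0},{"wz": -1,"gripper": 0},{"wz": -1,"gripper": 0},{"wz": -1,"gripper": 0}]'

```text
invalid input
```

>>> carry_out --deltas '[{"dy": 1,"dx": -0.18,"gripper": 255},{"dy": 1,"dx": -0.18,"gripper": 255},{"dy": 1,"dx": -0.18,"gripper": 255},{"dy": 1,"dx": -0.18,"gripper": 255},{"dy": 1,"dx": -0.18,"gripper": 255},{"dy": 1,"dx": -0.18,"gripper": 255},{"dy": 1,"dx": -0.18,"gripper": 255},{"dy": 1,"dx": -0.18,"gripper": 255},{"dy": 1,"dx": -0.18,"gripper": 255},{"dy": 1,"dx": -0.18,"gripper": 255},{"dy": 1,"dx": -0.18,"gripper": 255},{"dy": 1,"dx": -0.18,"gripper": 255},{"dy": 1,"dx": -0.18,"gripper": 255},{"dy": 1,"dx": -0.18,"gripper": 255},{"dy": 1,"dx": -0.18,"gripper": 255},{"dy": 1,"dx": -0.18,"gripper": 255},{"dy": 1,"dx": -0.18,"gripper": 255},{"dy": 1,"dx": -0.18,"gripper": 255},{"dy": 1,"dx": -0.18,"gripper": 255},{"dy": 1,"dx": -0.18,"gripper": 255}]'

```text
invalid input
```

>>> carry_out --deltas '[{"dx": 0,"dy": 0,"dz": 0,"wx": 0,"wy": 0,"wz": -1,"gripper": 0}]'

```text
time: 0.28
tool_pos: [0.2376, -0.4959, 0.3022]
ee_rot: [-3.141, -0.0, 0.569]
wrist_force: [0.2, -0.3, 0.5]
width: 0.0939
finger_force: 0.0
```

>>> carry_out --deltas '[{"dx": 0,"dy": 0,"dz": 0,"wx": 0,"wy": 0,"wz": -1,"gripper": 0},{"dx": 0,"dy": 0,"dz": 0,"wx": 0,"wy": 0,"wz": -1,"gripper": 0},{"dx": 0,"dy": 0,"dz": 0,"wx": 0,"wy": 0,"wz": -1,"gripper": 0},{"dx": 0,"dy": 0,"dz": 0,"wx": 0,"wy": 0,"wz": -1,"gripper": 0},{"dx": 0,"dy": 0,"dz": 0,"wx": 0,"wy": 0,"wz": -1,"gripper": 0},{"dx": 0,"dy": 0,"dz": 0,"wx": 0,"wy": 0,"wz": -1,"gripper": 0},{"dx": 0,"dy": 0,"dz": 0,"wx": 0,"wy": 0,"wz": -1,"gripper": 0},{"dx": 0,"dy": 0,"dz": 0,"wx": 0,"wy": 0,"wz": -1,"gripper": 0},{"dx": 0,"dy": 0,"dz": 0,"wx": 0,"wy": 0,"wz": -1,"gripper": 0},{"dx": 0,"dy": 0,"dz": 0,"wx": 0,"wy": 0,"wz": -1,"gripper": 0},{"dx": 0,"dy": 0,"dz": 0,"wx": 0,"wy": 0,"wz": -1,"gripper": 0},{"dx": 0,"dy": 0,"dz": 0,"wx": 0,"wy": 0,"wz": -1,"gripper": 0},{"dx": 0,"dy": 0,"dz": 0,"wx": 0,"wy": 0,"wz": -1,"gripper": 0},{"dx": 0,"dy": 0,"dz": 0,"wx": 0,"wy": 0,"wz": -1,"gripper": 0},{"dx": 0,"dy": 0,"dz": 0,"wx": 0,"wy": 0,"wz": -1,"gripper": 0},{"dx": 0,"dy": 0,"dz": 0,"wx": 0,"wy": 0,"wz": -1,"gripper": 0},{"dx": 0,"dy": 0,"dz": 0,"wx": 0,"wy": 0,"wz": -1,"gripper": 0},{"dx": 0,"dy": 0,"dz": 0,"wx": 0,"wy": 0,"wz": -1,"gripper": 0},{"dx": 0,"dy": 0,"dz": 0,"wx": 0,"wy": 0,"wz": -1,"gripper": 0}]'

```text
time: 1.87
tool_pos: [0.2376, -0.4959, 0.3023]
ee_rot: [3.141, -0.0, 2.853]
wrist_force: [0.4, 0.3, 0.2]
width: 0.0939
finger_force: 0.0
```

>>> carry_out --deltas '[{"dx": -0.18,"dy": 1,"dz": 0,"wx": 0,"wy": 0,"wz": 0,"gripper": 255},{"dx": -0.18,"dy": 1,"dz": 0,"wx": 0,"wy": 0,"wz": 0,"gripper": 255},{"dx": -0.18,"dy": 1,"dz": 0,"wx": 0,"wy": 0,"wz": 0,"gripper": 255},{"dx": -0.18,"dy": 1,"dz": 0,"wx": 0,"wy": 0,"wz": 0,"gripper": 255},{"dx": -0.18,"dy": 1,"dz": 0,"wx": 0,"wy": 0,"wz": 0,"gripper": 255},{"dx": -0.18,"dy": 1,"dz": 0,"wx": 0,"wy": 0,"wz": 0,"gripper": 255},{"dx": -0.18,"dy": 1,"dz": 0,"wx": 0,"wy": 0,"wz": 0,"gripper": 255},{"dx": -0.18,"dy": 1,"dz": 0,"wx": 0,"wy": 0,"wz": 0,"gripper": 255},{"dx": -0.18,"dy": 1,"dz": 0,"wx": 0,"wy": 0,"wz": 0,"gripper": 255},{"dx": -0.18,"dy": 1,"dz": 0,"wx": 0,"wy": 0,"wz": 0,"gripper": 255},{"dx": -0.18,"dy": 1,"dz": 0,"wx": 0,"wy": 0,"wz": 0,"gripper": 255},{"dx": -0.18,"dy": 1,"dz": 0,"wx": 0,"wy": 0,"wz": 0,"gripper": 255},{"dx": -0.18,"dy": 1,"dz": 0,"wx": 0,"wy": 0,"wz": 0,"gripper": 255},{"dx": -0.18,"dy": 1,"dz": 0,"wx": 0,"wy": 0,"wz": 0,"gripper": 255},{"dx": -0.18,"dy": 1,"dz": 0,"wx": 0,"wy": 0,"wz": 0,"gripper": 255},{"dx": -0.18,"dy": 1,"dz": 0,"wx": 0,"wy": 0,"wz": 0,"gripper": 255},{"dx": -0.18,"dy": 1,"dz": 0,"wx": 0,"wy": 0,"wz": 0,"gripper": 255},{"dx": -0.18,"dy": 1,"dz": 0,"wx": 0,"wy": 0,"wz": 0,"gripper": 255},{"dx": -0.18,"dy": 1,"dz": 0,"wx": 0,"wy": 0,"wz": 0,"gripper": 255},{"dx": -0.18,"dy": 1,"dz": 0,"wx": 0,"wy": 0,"wz": 0,"gripper": 255}]'

```text
time: 3.53
tool_pos: [0.423, -0.1332, 0.3025]
ee_rot: [-3.142, -0.0, 2.847]
wrist_force: [0.4, -0.0, 0.9]
width: 0.0005
finger_force: 0.0
```

```bash
python3 - <<'E'
from bench import robot, eyes
import cv2
c=eyes.get_calibration("wrist");im=eyes.snapshot("wrist"); print(c, robot.get_obs()["tool_pos"])
cv2.imwrite("pics/w0.png",cv2.resize(im[:,:,::-1],(800,600),interpolation=cv2.INTER_CUBIC))
E
```

```text
{'fovy': 62.2214092514918, 'cx': 252.77398387220526, 'cy': 192.98175541396344, 'R': array([[ 0.29036259,  0.95691614, -0.00103251],
       [ 0.91642145, -0.27776416,  0.28812982],
       [ 0.27542929, -0.08460833, -0.9575908 ]]), 't': array([ 0.0046186 , -0.4551318 ,  0.26444014])} [ 0.42406335 -0.1306932   0.30251424]
```

View pics/w0.png

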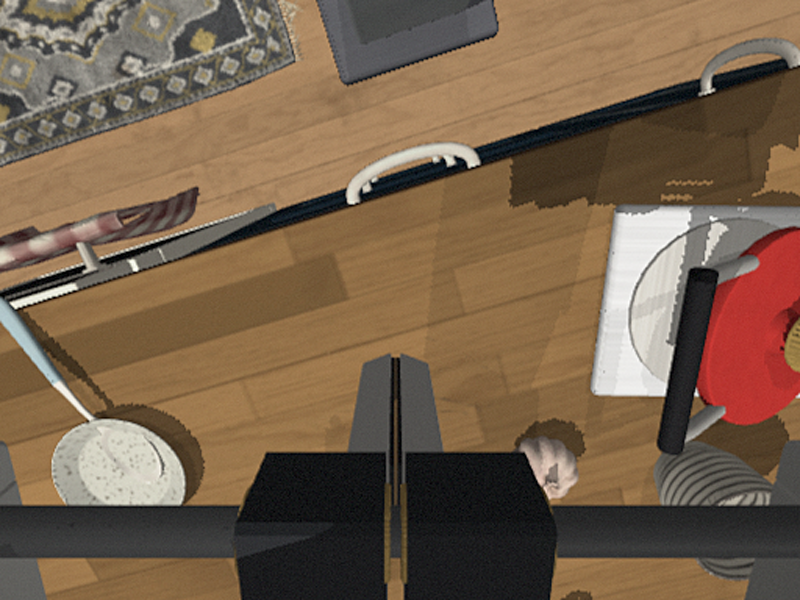

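The wrist view shows the handle bar from (704,272) to (672,448) and the base's handle-side corners at (615,207) and (592,393). I'll add these to the fit.

```bash
python3 - <<'E'
from m import *
from scipy.optimize import least_squares
T,S,W=cam("top"),cam("side"),cam("wrist")
tc=lambda u,v:np.array([205+u/5-.4,170+v/5-.4]); sc=lambda u,v:np.array([220+u/5-.4,150+v/5-.4]); wc=lambda u,v:np.array([u*.64,v*.64])
obs=[(T,tc(155,44),0,(.095,-.0775,.018)),(T,tc(534,167),0,(-.095,-.0775,.018)),(T,tc(434,487),0,(-.095,.0775,.018)),
(S,sc(56,336),0,(.095,-.0775,.009)),(S,sc(232,440),0,(.095,.0775,.009)),(S,sc(517,344),0,(-.095,.0775,.009)),
(T,tc(548,215),1,(-.197,-.055,.02)),(T,tc(470,463),1,(-.197,.055,.02)),(S,sc(365,73),1,(-.197,-.055,.02)),(S,sc(503,125),1,(-.197,.055,.02)),
(T,tc(246,246),2,None),(S,sc(260,155),2,None),
(W,wc(704,272),1,(-.197,.055,.02)),(W,wc(672,448),1,(-.197,-.055,.02)),(W,wc(614,207),0,(-.095,.0775,.018)),(W,wc(592,393),0,(-.095,-.0775,.009))]
def pr(P,o):
    L=o[3] if o[2]==0 else lid(P[3],*o[3]) if o[2]==1 else lid(P[3],-.087,0,P[4])
    return o[0](world(P,L))
for ob in (obs,obs[:-4]):
    r=least_squares(lambda P:np.concatenate([pr(P,o)-o[1] for o in ob]),[.45,0,1.4,.4,.056],loss="soft_l1")
    P=r.x;print(P.round(4)); 
    print(np.array([pr(P,o)-o[1] for o in obs])[-4:].round(1))
    print("handle",world(P,lid(P[3],-.197,0,.02)),"shut",world(P,lid(0,-.197,0,.02)))
E
```

```text
[0.5277 0.1034 1.2771 0.3904 0.0529]
[[ 0.  -1.4]
 [-0.8  0.4]
 [-1.2 -0.4]
 [-5.2  0.1]]
handle [0.50237941 0.01957512 0.12447381] shut [ 0.49588372 -0.00190281  0.051     ]
[0.5273 0.1009 1.269  0.3639 0.0577]
[[-8.4 -3.1]
 [-9.  -2.7]
 [-2.8 -0.8]
 [-7.6 -0.2]]
handle [0.50059544 0.01493954 0.11981508] shut [ 0.49464453 -0.00417863  0.051     ]
```

>>> carry_out --deltas '[{"dx": -0.17,"dy": 0.92,"dz": 0,"wx": 0,"wy": 0,"wz": 0,"gripper": 255},{"dx": -0.17,"dy": 0.92,"dz": 0,"wx": 0,"wy": 0,"wz": 0,"gripper": 255},{"dx": -0.17,"dy": 0.92,"dz": 0,"wx": 0,"wy": 0,"wz": 0,"gripper": 255},{"dx": -0.17,"dy": 0.92,"dz": 0,"wx": 0,"wy": 0,"wz": 0,"gripper": 255},{"dx": -0.17,"dy": 0.92,"dz": 0,"wx": 0,"wy": 0,"wz": 0,"gripper": 255},{"dx": -0.17,"dy": 0.92,"dz": 0,"wx": 0,"wy": 0,"wz": 0,"gripper": 255},{"dx": -0.17,"dy": 0.92,"dz": 0,"wx": 0,"wy": 0,"wz": 0,"gripper": 255},{"dx": -0.17,"dy": 0.92,"dz": 0,"wx": 0,"wy": 0,"wz": 0,"gripper": 255},{"dx": -0.17,"dy": 0.92,"dz": 0,"wx": 0,"wy": 0,"wz": 0,"gripper": 255},{"dx": 0,"dy": 0,"dz": 0.9,"wx": 0,"wy": 0,"wz": 0,"gripper": 255},{"dx": 0,"dy": 0,"dz": 0.9,"wx": 0,"wy": 0,"wz": 0,"gripper": 255},{"dx": 0,"dy": 0,"dz": 0.9,"wx": 0,"wy": 0,"wz": 0,"gripper": 255},{"dx": 0,"dy": 0,"dz": 0.1,"wx": 0,"wy": 0,"wz": 0,"gripper": 255}]'

```text
time: 4.67
tool_pos: [0.4985, 0.0153, 0.2427]
ee_rot: [-3.14, -0.007, 2.847]
wrist_force: [-1.4, 0.9, -0.5]
width: 0.0004
finger_force: 0.0
```

```bash
python3 - <<'E'
from bench import robot, eyes
import cv2
im=eyes.snapshot("side"); w=eyes.snapshot("wrist");print(robot.get_obs()["tool_pos"])
a=cv2.resize(im[130:250,220:340],None,fx=3.3,fy=3.3,interpolation=cv2.INTER_CUBIC); b=cv2.resize(w,(528,396))
cv2.imwrite("pics/c1.png",cv2.resize(cv2.hconcat([a,b])[:,:,::-1],(800,343)))
E
```

```text
[0.49966081 0.01511068 0.24579022]
```

View pics/c1.png

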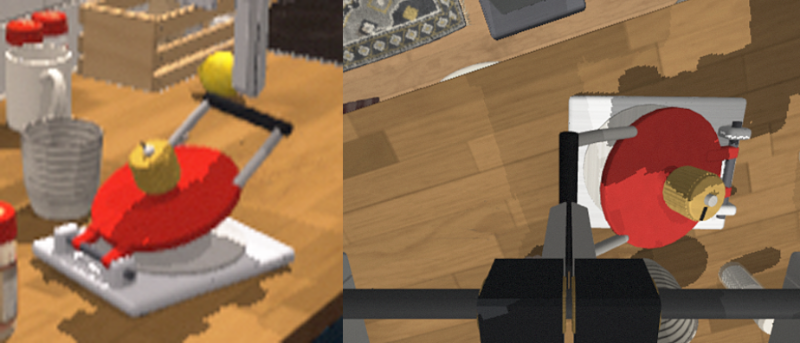

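The fingertips stand just above the middle of the bar: bar column 568 against finger column 571 in the wrist panel. I'll push down along the arc.

>>> carry_out --deltas '[{"dx": 0,"dy": 0,"dz": 0.3,"wx": 0,"wy": 0,"wz": 0,"gripper": 255},{"dx": 0,"dy": 0,"dz": 0.3,"wx": 0,"wy": 0,"wz": 0,"gripper": 255},{"dx": 0,"dy": 0,"dz": 0.3,"wx": 0,"wy": 0,"wz": 0,"gripper": 255},{"dx": 0,"dy": -0.1,"dz": 0.25,"wx": 0,"wy": 0,"wz": 0,"gripper": 255},{"dx": 0,"dy": -0.1,"dz": 0.25,"wx": 0,"wy": 0,"wz": 0,"gripper": 255},{"dx": 0,"dy": -0.1,"dz": 0.25,"wx": 0,"wy": 0,"wz": 0,"gripper": 255},{"dx": 0,"dy": -0.1,"dz": 0.25,"wx": 0,"wy": 0,"wz": 0,"gripper": 255}]'

```text
time: 5.35
tool_pos: [0.4979, 0.0074, 0.2085]
ee_rot: [3.141, 0.001, 2.847]
wrist_force: [0.0, -1.4, 1.9]
width: 0.0005
finger_force: 0.8
```

>>> carry_out --deltas '[{"dx": 0,"dy": -0.1,"dz": 0.25,"wx": 0,"wy": 0,"wz": 0,"gripper": 255},{"dx": 0,"dy": -0.1,"dz": 0.25,"wx": 0,"wy": 0,"wz": 0,"gripper": 255},{"dx": 0,"dy": -0.1,"dz": 0.25,"wx": 0,"wy": 0,"wz": 0,"gripper": 255},{"dx": 0,"dy": -0.05,"dz": 0.2,"wx": 0,"wy": 0,"wz": 0,"gripper": 255},{"dx": 0,"dy": -0.05,"dz": 0.2,"wx": 0,"wy": 0,"wz": 0,"gripper": 255},{"dx": 0,"dy": -0.05,"dz": 0.2,"wx": 0,"wy": 0,"wz": 0,"gripper": 255}]'

```text
time: 5.85
tool_pos: [0.495, -0.001, 0.1811]
ee_rot: [-3.141, -0.001, 2.847]
wrist_force: [-0.0, -1.2, 1.4]
width: 0.0006
finger_force: 0.6
```

>>> carry_out --deltas '[{"dx": 0,"dy": -0.03,"dz": 0.15,"wx": 0,"wy": 0,"wz": 0,"gripper": 255},{"dx": 0,"dy": -0.03,"dz": 0.15,"wx": 0,"wy": 0,"wz": 0,"gripper": 255},{"dx": 0,"dy": -0.03,"dz": 0.15,"wx": 0,"wy": 0,"wz": 0,"gripper": 255},{"dx": 0,"dy": -0.03,"dz": 0.15,"wx": 0,"wy": 0,"wz": 0,"gripper": 255},{"dx": 0,"dy": -0.03,"dz": 0.15,"wx": 0,"wy": 0,"wz": 0,"gripper": 255},{"dx": 0,"dy": -0.03,"dz": 0.15,"wx": 0,"wy": 0,"wz": 0,"gripper": 255},{"dx": 0,"dy": -0.03,"dz": 0.15,"wx": 0,"wy": 0,"wz": 0,"gripper": 255}]'

```text
time: 6.43
tool_pos: [0.4939, -0.0048, 0.1603]
ee_rot: [3.141, -0.0, 2.847]
wrist_force: [-0.5, 0.4, 0.7]
width: 0.0006
finger_force: 0.5
```

>>> carry_out --deltas '[{"dx": 0,"dy": 0,"dz": 0.1,"wx": 0,"wy": 0,"wz": 0,"gripper": 255},{"dx": 0,"dy": 0,"dz": 0.1,"wx": 0,"wy": 0,"wz": 0,"gripper": 255},{"dx": 0,"dy": 0,"dz": 0,"wx": 0,"wy": 0,"wz": 0,"gripper": 255}]'

```text
time: 6.68
tool_pos: [0.4939, -0.0049, 0.1562]
ee_rot: [3.142, -0.0, 2.847]
wrist_force: [0.6, 0.3, -0.2]
width: 0.0008
finger_force: 0.0
```

>>> carry_out --deltas '[{"dx": 0,"dy": 0,"dz": 0.05,"wx": 0,"wy": 0,"wz": 0,"gripper": 255},{"dx": 0,"dy": 0,"dz": 0.05,"wx": 0,"wy": 0,"wz": 0,"gripper": 255},{"dx": 0,"dy": 0,"dz": 0,"wx": 0,"wy": 0,"wz": 0,"gripper": 255}]'

```text
time: 6.93
tool_pos: [0.4941, -0.0049, 0.1552]
ee_rot: [-3.142, 0.0, 2.847]
wrist_force: [-1.6, -0.4, 3.2]
width: 0.0002
finger_force: 1.3
```

>>> carry_out --deltas '[{"dx": 0,"dy": 0,"dz": 0.05,"wx": 0,"wy": 0,"wz": 0,"gripper": 255},{"dx": 0,"dy": 0,"dz": 0,"wx": 0,"wy": 0,"wz": 0,"gripper": 255},{"dx": 0,"dy": 0,"dz": 0,"wx": 0,"wy": 0,"wz": 0,"gripper": 255}]'

```text
time: 7.18
tool_pos: [0.4941, -0.0049, 0.155]
ee_rot: [3.142, 0.001, 2.847]
wrist_force: [-2.1, -0.1, 8.1]
width: 0.0002
finger_force: 3.5
```

>>> carry_out --deltas '[{"dx": 0,"dy": 0,"dz": -0.5,"wx": 0,"wy": 0,"wz": 0,"gripper": 255},{"dx": 0,"dy": 0,"dz": -1,"wx": 0,"wy": 0,"wz": 0,"gripper": 255},{"dx": 0,"dy": 0,"dz": -1,"wx": 0,"wy": 0,"wz": 0,"gripper": 255},{"dx": 0,"dy": 0,"dz": -1,"wx": 0,"wy": 0,"wz": 0,"gripper": 0},{"dx": 0,"dy": 0.95,"dz": -0.5,"wx": 0,"wy": 0,"wz": 0,"gripper": 0},{"dx": 0,"dy": 0.95,"dz": 0,"wx": 0,"wy": 0,"wz": 0,"gripper": 0},{"dx": 0,"dy": 0.95,"dz": 0,"wx": 0,"wy": 0,"wz": 0,"gripper": 0},{"dx": 0,"dy": 0.95,"dz": 0,"wx": 0,"wy": 0,"wz": 0,"gripper": 0},{"dx": 0,"dy": 0.95,"dz": 0,"wx": 0,"wy": 0,"wz": 0,"gripper": 0},{"dx": 0,"dy": 0.9,"dz": 0,"wx": 0,"wy": 0,"wz": 0,"gripper": 0},{"dx": 0,"dy": 0,"dz": 0,"wx": 0,"wy": 0,"wz": -1,"gripper": 0},{"dx": 0,"dy": 0,"dz": 0,"wx": 0,"wy": 0,"wz": -1,"gripper": 0},{"dx": 0,"dy": 0,"dz": 0,"wx": 0,"wy": 0,"wz": -1,"gripper": 0},{"dx": 0,"dy": 0,"dz": 0,"wx": 0,"wy": 0,"wz": -1,"gripper": 0},{"dx": 0,"dy": 0,"dz": 0,"wx": 0,"wy": 0,"wz": -1,"gripper": 0},{"dx": 0,"dy": 0,"dz": 0,"wx": 0,"wy": 0,"wz": 0,"gripper": 0}]'

```text
time: 8.52
tool_pos: [0.5269, 0.1033, 0.2338]
ee_rot: [-3.142, 0.0, -2.834]
wrist_force: [0.8, -0.4, -0.0]
width: 0.0837
finger_force: 0.0
```

```bash
python3 - <<'E'
from bench import robot, eyes
import cv2
from m import *
W=cam("wrist");S=cam("side");w=eyes.snapshot("wrist");im=eyes.snapshot("side");print(robot.get_obs()["tool_pos"],robot.get_obs()["ee_rot"],robot.get_obs()["joint_positions"])
g=robot.get_obs()["tool_pos"]
for z in (.084,.066): print(W([.5277,.1034,z]),S([.5277,.1034,z]),"tcp axis",W([g[0],g[1],z]))
cv2.imwrite("pics/w2r.png",w[:,:,::-1])
a=cv2.resize(im[150:250,220:320],(300,300),interpolation=cv2.INTER_CUBIC); b=cv2.resize(w,(500,375))
a=cv2.copyMakeBorder(a,0,75,0,0,cv2.BORDER_CONSTANT)
cv2.imwrite("pics/c2.png",cv2.hconcat([a,b])[:,:,::-1])
E
```

```text
[0.52688479 0.10325288 0.23375465] [-3.14158535e+00  2.41076115e-04 -2.83946268e+00] [ 8.78803604e-02  8.17610867e-02  1.51352878e+00  4.41352625e-05
  1.54606567e+00 -1.78504703e+00]
[252.80310865 211.31077485] [277.83386047 191.24619681] tcp axis [252.94094649 210.31039378]
[252.82511575 203.84761904] [277.61328594 197.7335501 ] tcp axis [252.95394214 202.90606892]
```

View pics/c2.png

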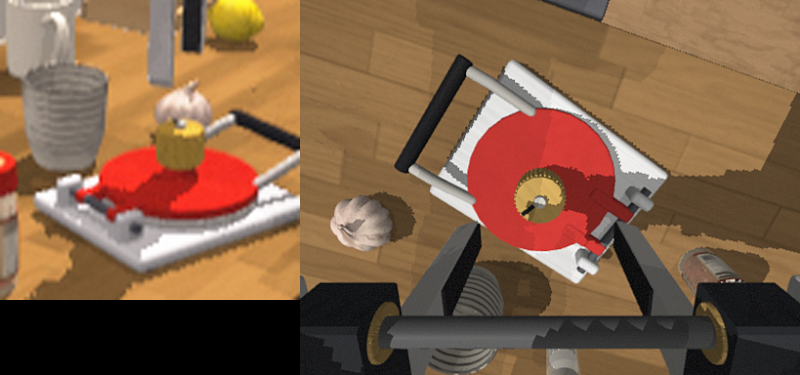

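Lid is level and shut. The knob's top centre is at about (246,205) in wrist pixels, some mm off the tool axis (253,210). I'll measure it more closely.

```bash
python3 - <<'E'
from m import *
import cv2
from scipy.optimize import least_squares
w=cv2.imread("pics/w2r.png"); s=eyes.snapshot("side")[:,:,::-1]
for n,im,(x0,x1,y0,y1) in (("wrist",w,(210,290,160,250)),("side",s.copy(),(265,300,180,215))):
    h=cv2.cvtColor(im,cv2.COLOR_BGR2HSV); m=cv2.inRange(h,(15,90,50),(35,255,255)); k=np.zeros_like(m); k[y0:y1,x0:x1]=m[y0:y1,x0:x1]
    nl,l,st,c=cv2.connectedComponentsWithStats(k); i=1+st[1:,4].argmax(); print(n,st[i],c[i])
    if n=="wrist": bw=st[i]
    else: bs=st[i]
# silhouette fit of the knob cylinder: bbox in both views
W,S=cam("wrist"),cam("side"); a=np.linspace(0,6.283,60)
def bb(p,x,y,zc):
    q=np.array([p([x+.02*np.cos(t),y+.02*np.sin(t),z]) for t in a for z in (zc-.016,zc+.016)]); return np.r_[q.min(0),q.max(0)]
ob=lambda b:np.array([b[0]-.5,b[1]-.5,b[0]+b[2]-.5,b[1]+b[3]-.5])
f=lambda P:np.r_[bb(W,*P)-ob(bw),bb(S,*P)-ob(bs)]
r=least_squares(f,[.527,.1,.066],loss="soft_l1",diff_step=1e-3); print(r.x,r.fun.round(1))
r=least_squares(lambda P:f([*P,.0665])[:4],[.527,.1],loss="soft_l1",diff_step=1e-3); print(r.x,r.fun.round(1))
E
```

```text
wrist [ 219  172   53   56 2085] [245.88489209 199.38944844]
side [265 180  35  26 444] [278.52252252 194.2972973 ]
[0.5237243  0.09584186 0.069546  ] [  0.3  -1.6  -0.3   1.4   8.1   7.8 -10.9  -0.8]
[0.52469592 0.09606989] [ 0.6 -1.2 -0.6  1.1]
```

>>> carry_out --deltas '[{"dx": 0.22,"dy": -0.3,"dz": 0,"wx": 0,"wy": 0,"wz": 0,"gripper": 0},{"dx": 0,"dy": 0,"dz": 0.8,"wx": 0,"wy": 0,"wz": 0,"gripper": 0},{"dx": 0,"dy": 0,"dz": 0.8,"wx": 0,"wy": 0,"wz": 0,"gripper": 0},{"dx": 0,"dy": 0,"dz": 0.8,"wx": 0,"wy": 0,"wz": 0,"gripper": 0},{"dx": 0,"dy": 0,"dz": 0.8,"wx": 0,"wy": 0,"wz": 0,"gripper": 0},{"dx": 0,"dy": 0,"dz": 0.8,"wx": 0,"wy": 0,"wz": 0,"gripper": 0},{"dx": 0,"dy": 0,"dz": 0.4,"wx": 0,"wy": 0,"wz": 0,"gripper": 0},{"dx": 0,"dy": 0,"dz": 0,"wx": 0,"wy": 0,"wz": 0,"gripper": 0}]'

```text
time: 9.33
tool_pos: [0.523, 0.0956, 0.1433]
ee_rot: [3.141, -0.005, -2.838]
wrist_force: [-0.1, -0.2, 0.2]
width: 0.0941
finger_force: 0.0
```

>>> carry_out --deltas '[{"dx": 0,"dy": 0,"dz": 0,"wx": 0,"wy": 0,"wz": 0,"gripper": 100},{"dx": 0,"dy": 0,"dz": 0,"wx": 0,"wy": 0,"wz": 0,"gripper": 120},{"dx": 0,"dy": 0,"dz": 0,"wx": 0,"wy": 0,"wz": 0,"gripper": 140},{"dx": 0,"dy": 0,"dz": 0,"wx": 0,"wy": 0,"wz": 0,"gripper": 160},{"dx": 0,"dy": 0,"dz": 0,"wx": 0,"wy": 0,"wz": 0,"gripper": 160}]'

```text
time: 9.75
tool_pos: [0.5248, 0.0962, 0.1466]
ee_rot: [-3.141, 0.002, -2.836]
wrist_force: [-0.3, -0.1, 0.5]
width: 0.0642
finger_force: 0.0
```

>>> carry_out --deltas '[{"dx": 0,"dy": 0,"dz": 0,"wx": 0,"wy": 0,"wz": 0,"gripper": 255},{"dx": 0,"dy": 0,"dz": 0,"wx": 0,"wy": 0,"wz": 0,"gripper": 255},{"dx": 0,"dy": 0,"dz": 0,"wx": 0,"wy": 0,"wz": 0,"gripper": 255},{"dx": 0,"dy": 0,"dz": 0,"wx": 0,"wy": 0,"wz": 0,"gripper": 255},{"dx": 0,"dy": 0,"dz": 0,"wx": 0,"wy": 0,"wz": 0,"gripper": 255},{"dx": 0,"dy": 0,"dz": 0,"wx": 0,"wy": 0,"wz": 0,"gripper": 255}]'

```text
time: 10.25
tool_pos: [0.5244, 0.0964, 0.1457]
ee_rot: [3.141, 0.0, -2.836]
wrist_force: [-0.5, 1.0, 0.4]
width: 0.0394
finger_force: 30.0
```

>>> carry_out --deltas '[{"dx": 0,"dy": 0,"dz": 0.006,"wx": 0,"wy": 0,"wz": 0.8,"gripper": 255},{"dx": 0,"dy": 0,"dz": 0.006,"wx": 0,"wy": 0,"wz": 0.8,"gripper": 255},{"dx": 0,"dy": 0,"dz": 0.006,"wx": 0,"wy": 0,"wz": 0.8,"gripper": 255},{"dx": 0,"dy": 0,"dz": 0.006,"wx": 0,"wy": 0,"wz": 0.8,"gripper": 255},{"dx": 0,"dy": 0,"dz": 0.006,"wx": 0,"wy": 0,"wz": 0.8,"gripper": 255},{"dx": 0,"dy": 0,"dz": 0.006,"wx": 0,"wy": 0,"wz": 0.8,"gripper": 255},{"dx": 0,"dy": 0,"dz": 0.006,"wx": 0,"wy": 0,"wz": 0.8,"gripper": 255},{"dx": 0,"dy": 0,"dz": 0.006,"wx": 0,"wy": 0,"wz": 0.8,"gripper": 255},{"dx": 0,"dy": 0,"dz": 0,"wx": 0,"wy": 0,"wz": 0,"gripper": 255}]'

```text
time: 11.0
tool_pos: [0.5244, 0.0967, 0.145]
ee_rot: [3.14, -0.0, 2.677]
wrist_force: [-1.2, 2.2, 1.5]
width: 0.0396
finger_force: 30.0
```

```bash
cat > o.py <<'E'
from bench import robot
o=robot.get_obs()
for k in ("time","tool_pos","ee_rot","wrist_force","wrist_torque","joint_torque","width","finger_force"): print(k,o[k] if isinstance(o[k],float) else o[k].round(3))
E
python3 o.py
```

```text
time 11.0
tool_pos [0.524 0.097 0.145]
ee_rot [ 3.14  -0.     2.677]
wrist_force [-1.151  2.239  1.468]
wrist_torque [0.476 0.036 0.023]
joint_torque [ -1.367 -32.875 -27.438  -0.792  -0.153   0.649]
width 0.039567078571832524
finger_force 30.001468062400818
```

>>> carry_out --deltas '[{"dx": 0,"dy": 0,"dz": 0.006,"wx": 0,"wy": 0,"wz": 0.8,"gripper": 255},{"dx": 0,"dy": 0,"dz": 0.006,"wx": 0,"wy": 0,"wz": 0.8,"gripper": 255},{"dx": 0,"dy": 0,"dz": 0.006,"wx": 0,"wy": 0,"wz": 0.8,"gripper": 255},{"dx": 0,"dy": 0,"dz": 0.006,"wx": 0,"wy": 0,"wz": 0.8,"gripper": 255},{"dx": 0,"dy": 0,"dz": 0,"wx": 0,"wy": 0,"wz": 0,"gripper": 255}]'

```text
time: 11.42
tool_pos: [0.5245, 0.0969, 0.1446]
ee_rot: [3.14, -0.001, 2.296]
wrist_force: [-0.4, 2.9, 2.1]
width: 0.0398
finger_force: 30.0
```

```bash
python3 o.py
```

```text
time 11.4167
tool_pos [0.525 0.097 0.145]
ee_rot [ 3.140e+00 -1.000e-03  2.296e+00]
wrist_force [-0.407  2.865  2.082]
wrist_torque [ 0.619  0.058 -0.071]
joint_torque [ -1.888 -32.646 -27.127  -1.1    -0.112   0.646]
width 0.03979301789065742
finger_force 30.00166118144989
```

>>> carry_out --deltas '[{"dx": 0,"dy": 0,"dz": 0.006,"wx": 0,"wy": 0,"wz": 0.8,"gripper": 255},{"dx": 0,"dy": 0,"dz": 0.006,"wx": 0,"wy": 0,"wz": 0.8,"gripper": 255},{"dx": 0,"dy": 0,"dz": 0.006,"wx": 0,"wy": 0,"wz": 0.8,"gripper": 255},{"dx": 0,"dy": 0,"dz": 0,"wx": 0,"wy": 0,"wz": 0,"gripper": 255}]'

```text
time: 11.75
tool_pos: [0.5253, 0.0957, 0.1445]
ee_rot: [3.14, 0.003, 2.011]
wrist_force: [1.5, -0.3, 1.1]
width: 0.0394
finger_force: 30.0
```

```bash
python3 o.py
```

```text
time 11.75
tool_pos [0.525 0.096 0.145]
ee_rot [3.140e+00 3.000e-03 2.011e+00]
wrist_force [ 1.517 -0.251  1.134]
wrist_torque [-0.177 -0.317  0.482]
joint_torque [  0.035 -32.604 -26.243   0.414   0.497   1.126]
width 0.03944273757680124
finger_force 30.001626312732697
```

>>> carry_out --deltas '[{"dx": 0,"dy": 0,"dz": 0,"wx": 0,"wy": 0,"wz": 0.4,"gripper": 255},{"dx": 0,"dy": 0,"dz": 0,"wx": 0,"wy": 0,"wz": 0.4,"gripper": 255},{"dx": 0,"dy": 0,"dz": 0,"wx": 0,"wy": 0,"wz": 0,"gripper": 255}]'

```text
time: 12.0
tool_pos: [0.525, 0.0962, 0.1445]
ee_rot: [3.14, 0.001, 1.916]
wrist_force: [0.5, 1.2, 3.2]
width: 0.0391
finger_force: 30.0
```

```bash
python3 o.py
```

```text
time 12.0
tool_pos [0.525 0.096 0.145]
ee_rot [3.140e+00 1.000e-03 1.916e+00]
wrist_force [0.463 1.177 3.225]
wrist_torque [ 0.151 -0.242  0.573]
joint_torque [ -0.999 -32.083 -26.063  -0.052   0.297   0.938]
width 0.03913697305714776
finger_force 30.00112295150757
```

Torque levels off at about 0.57 N m while the fingers slip, so the knob has bottomed out. I'll back off 13 × 0.12 = 1.56 rad.

>>> carry_out --deltas '[{"dx": 0,"dy": 0,"dz": -0.006,"wx": 0,"wy": 0,"wz": -1,"gripper": 255},{"dx": 0,"dy": 0,"dz": -0.006,"wx": 0,"wy": 0,"wz": -1,"gripper": 255},{"dx": 0,"dy": 0,"dz": -0.006,"wx": 0,"wy": 0,"wz": -1,"gripper": 255},{"dx": 0,"dy": 0,"dz": -0.006,"wx": 0,"wy": 0,"wz": -1,"gripper": 255},{"dx": 0,"dy": 0,"dz": -0.006,"wx": 0,"wy": 0,"wz": -1,"gripper": 255},{"dx": 0,"dy": 0,"dz": -0.006,"wx": 0,"wy": 0,"wz": -1,"gripper": 255},{"dx": 0,"dy": 0,"dz": -0.006,"wx": 0,"wy": 0,"wz": -1,"gripper": 255},{"dx": 0,"dy": 0,"dz": -0.006,"wx": 0,"wy": 0,"wz": -1,"gripper": 255},{"dx": 0,"dy": 0,"dz": -0.006,"wx": 0,"wy": 0,"wz": -1,"gripper": 255},{"dx": 0,"dy": 0,"dz": -0.006,"wx": 0,"wy": 0,"wz": -1,"gripper": 255},{"dx": 0,"dy": 0,"dz": -0.006,"wx": 0,"wy": 0,"wz": -1,"gripper": 255},{"dx": 0,"dy": 0,"dz": -0.006,"wx": 0,"wy": 0,"wz": -1,"gripper": 255},{"dx": 0,"dy": 0,"dz": -0.006,"wx": 0,"wy": 0,"wz": -1,"gripper": 255},{"dx": 0,"dy": 0,"dz": 0,"wx": 0,"wy": 0,"wz": 0,"gripper": 255},{"dx": 0,"dy": 0,"dz": 0,"wx": 0,"wy": 0,"wz": 0,"gripper": 255},{"dx": 0,"dy": 0,"dz": 0,"wx": 0,"wy": 0,"wz": 0,"gripper": 255}]'

```text
time: 13.33
tool_pos: [0.5251, 0.0966, 0.146]
ee_rot: [3.141, 0.003, -2.813]
wrist_force: [2.3, 3.7, 2.8]
width: 0.0398
finger_force: 30.0
```

```bash
python3 o.py; python3 - <<'E'
from bench import eyes
import cv2
w=eyes.snapshot("wrist");s=eyes.snapshot("side");w0=cv2.imread("pics/w2r.png")[:,:,::-1]
f=lambda i,w:cv2.resize(i,(w,300),interpolation=cv2.INTER_CUBIC)
cv2.imwrite("pics/c3.png",cv2.hconcat([f(s[150:250,220:310],270),f(w[100:300,170:345],262),f(w0[160:240,210:280],262)])[:,:,::-1])
E
```

```text
time 13.3333
tool_pos [0.525 0.097 0.146]
ee_rot [ 3.141e+00  3.000e-03 -2.813e+00]
wrist_force [2.348 3.665 2.821]
wrist_torque [ 0.825 -0.608  0.065]
joint_torque [-1.6530e+00 -3.2043e+01 -2.5075e+01 -1.1690e+00  1.0790e+00  1.5000e-02]
width 0.03977476392749864
finger_force 30.00033527612686
```

View pics/c3.png

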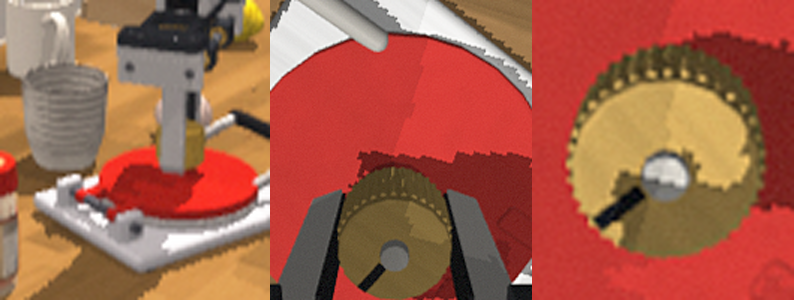

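The lid is level and the fingers are on the knob. Its index bar has turned about 0.3 rad counter-clockwise from the start, which fits a stop at about 1.2 rad followed by a 1.56 rad back-off.

```bash
python3 -c "
from bench import robot
print(robot.close_job())"
```

```text
the job is handed in; nothing more can be done
None
```

I handed the job in with the lid shut on its stop, the knob bottomed out and backed off 1.56 rad (about a quarter turn), and the fingers holding it at 30 N; the hand-in returned no verdict.

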